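# Turn the desk carousel until the glass jar faces front

## Robot

A 7-joint arm with a two-finger parallel gripper is mounted at the origin on the work surface. World frame = base frame: x ahead of the robot, y to its left, z up, the work surface at z = 0. Lengths are in m, angles in rad, forces in N, time in s.
With the tool pointing down it reaches from about 0.4 to 0.85 m from the base axis. Payload 4.5 kg.
Tool frame: the origin (TCP) lies at the very end of the fingers, on their centre line; the grasp point (between the pads) lies ctrl.hold_point_z behind it (ctrl.hold_point_z is the distance from the TCP to the grasp point, in m); y points along the fingers, x is the direction in which the jaws open and shut, and the axes are right-handed (so a half turn about y gives the same grasp; the last joint's range is limited). The gripper opens to 85 mm and grips with 20 to 120 N. Pads are 22 mm wide; open, the fingers measure 114 mm over their backs; the gripper's body (76 mm by 85 mm) begins 54 mm behind the grasp point. The pads swing forward as they close: fully open they stand 13 mm farther back than shut.
Start: joints at [-1.251, 0.689, -0.195, 1.565, 0.157, 0.902, -0.215], TCP at [0.176, 0.6, 0.231] pointing down, gripper open.
Joint ranges: [-3.01, 3.01], [-0.46, 2.08], [-1.47, 1.51], [0.13, 2.56], [-1, 4.14], [0.04, 2.09], [-2.66, 2.66]. Speed limits (rad/s): [2.57, 2.57, 3.14, 3.14, 3.14, 3.14, 3.14].

## Interface

Orientations are given as a rotation vector (axis times angle).
In Python, from bench import ctrl, eyes, look_for, masks_of gives the robot as it stands.
- The arm moves only by the tool jog_arm, never from a script. Its argument "rows" is a list of rows, each a list of 6 numbers: the shift along the tool's x, y, z in m, then the turn, a rotation vector about the tool's x, y, z in rad. In form: [[dx, dy, dz, wx, wy, wz], ...]. A call has 1 to 5 rows; each row is the pose to reach, as a shift and turn from the pose measured when the call began, along the tool's axes at that moment; what a row does not reach only later rows make up. A row lasts 1/8 s, in which the tool goes at most 62.5 mm and 10.7 degrees, less where a joint would pass 70% of its speed; a pose out of reach is approached as far as the arm can. A call with a gripper value outside its range is refused whole. "gripper" is the closure, from 0 (fully open) to 1 (shut), set as the call begins (left out, the last holds). The fingers move at their own pace and stop on an object; the grip force is fixed at half the most. Time passes only in rows, so rows that repeat a pose let the fingers close. It gives the time, the measured TCP pose, the force and the opening at its end, in the units of the state.
- ctrl.read_state(): the state, without advancing time (a new reading comes with each control period).
- eyes.grab_frame(name): name is "scene" or "side" or "wrist"; returns (picture, depth): 480x640x3 uint8, red, green, blue; 480x640 float32, m along the optical axis (not along the pixel's ray), 0 where there is no reading.
- eyes.camera_params(name): a dict with "intrinsics" (3x3 intrinsics, pixels), "R" (3x3) and "t" (3): a world point X has camera coordinates R X + t. Camera axes: x right, y down, z forward; pixel columns grow to the right and rows downward; lengths in m; the calibration is good to about 2 mm. A picture is of the moment at which its call begins: read the wrist's pose just before it. camera_params takes no time and is no camera call; for the wrist camera it gives the pose at the moment of the call.
- ctrl.hand_in(): hands the job in, once; it reports no verdict.
Trained networks look in the newest picture that a camera, given by its name, has taken for a name from the list of things; names that differ only in an ending like _2 or _b are one class to them, and where a whole thing is asked for, a point or a joint stands for the part that bears it (a point fixed in the world has none). Each returns a list of dicts, best first, with "score" (0 to 1); they miss things now and then, are a little off and sometimes report something else, mostly with a low value. They report only what shows in the picture. A call takes as long as a camera call. They do not tell look-alikes from the thing itself.
- look_for(camera, label): "location" ([x, y, z] in m, in world coordinates, good to about 4 mm: the middle of the surface that is visible of it).
- masks_of(camera, label): "mask" (480x640 bool, what is visible of it).
The state is a dict: "time_s": time; "joint_positions": joint angles; "qd": joint speeds; "joint_torque": joint torques, N m; "tool_pos": TCP position; "tcp_rot": TCP orientation; "force": force on the tool from outside, world axes, zero at the start; "wrist_torque": the same for the moment, N m; "gripper_width": finger opening in m.
Only numpy, scipy, OpenCV 4.12 (cv2) and the standard library are available. Lean on these libraries where they do the work, as an engineer would, in place of code of your own. Each camera call takes 0.05 s, during which the arm holds its last target.

## Task

Turn the round desk carousel by pushing the paddles on its rim with the fingers, slowly, until the lidded glass jar standing on it is at the front, in line with the small upright fin of the base plate. The jar, the cup and the tin only ride along: do not touch, lift, topple or slide them, and leave everything else on the desk where it is. Finish with the hand clear.

Things in the scene. Friction and masses are not known exactly. Their poses are not given: they have to be found in the camera images.
- carousel: pale wooden disc 250 mm across, underside 22 mm and upper face 32 mm above the desk, six paddles on its rim, a low steel boss in the middle. Origin on its upright axis at desk height, z up; the frame turns with it. It turns endlessly either way with light friction (about 1 N at a paddle), stays where it is left, and must not be spun faster than 2.5 rad/s.
- paddle (a point): top of one of six equal upright wooden paddles on the carousel's rim, 128 mm from the axis, 75 mm above the desk; it turns with the carousel. This paddle stands on the x axis of carousel, the others every 60 degrees around. Each reaches from 111 to 145 mm from the axis, is 12 mm thick along the rim, and stands from 22 to 75 mm above the desk.
- base: fixed dark steel base plate under the carousel, 8 mm thick; origin on the carousel's axis at desk height, z up. A tongue 36 mm wide runs out along its -x axis to 195 mm from the axis and carries the fin. The base's -x axis is the front; it points roughly to the robot, up to 0.4 rad to either side.
- fin (a point): top of the upright fin that marks the front: 24 mm long (radially), 6 mm thick, 30 mm above the desk, 181 mm from the carousel's axis on the tongue of the base plate, outside the sweep of the paddles.
- jar: glass jar with an aluminium lid, 52 mm across and 62 mm high; loose on the carousel, its middle 68 mm from the carousel's axis, the three loose things standing 120 degrees apart in any order, each midway between two neighbouring paddles. Origin at the middle of its underside, z up.
- cup: open white ceramic cup without handle, 52 mm across and 52 mm high; loose on the carousel, its middle 68 mm from the carousel's axis, the three loose things standing 120 degrees apart in any order, each midway between two neighbouring paddles. Origin at the middle of its underside, z up.
- tin: square steel tin, 42 x 42 mm and 36 mm high; loose on the carousel, its middle 68 mm from the carousel's axis, the three loose things standing 120 degrees apart in any order, each midway between two neighbouring paddles. Origin at the middle of its underside, z up.
- coaster: loose aluminium disc 90 mm across, 5 mm thick, on the desk; origin at the middle of its underside. Bystander.
- stylus: loose yellow plastic stylus 125 mm long (plus a short tip), 10 mm thick, lying along its x axis on the desk; origin at the middle of its underside. Bystander.
- pad_a: one of two loose grey hand controllers on the desk, 100 x 36 mm and 26 mm high; origin at the middle of its underside, long along x. Bystander.
- pad_b: the other grey hand controller, the same size. Bystander.
- case: loose white rounded plastic case, 60 x 48 mm and 24 mm high, on the desk; origin at the middle of its underside. Bystander.
Things that resemble listed ones, but are neither listed nor needed, are in the scene too. What is shaped like the jar but yellow is not meant.

How it is judged:
On the way:
1. the fingers push the carousel (contact force between the fingers and carousel above 0.3 N), for 0.02 s.
At the end, for the whole second after the job is handed in: The jar stands upright on the carousel on the fin's side, its middle within 12 mm (about 10 degrees) of the line from the carousel's axis to the fin, and the carousel is at rest (y of jar in the frame of base between -0.012 and 0.012 m and x of jar in the frame of base below -0.05 m and height (world z) of jar below 0.036 m and angle between jar's own z axis and vertical below 0.1 rad and angular speed of carousel below 0.05 rad/s); the robot touches nothing.
It fails at once if the robot touches the jar, the cup or the tin (contact force between any of the arm, the fingers and jar above 0.5 N or contact force between any of the arm, the fingers and cup above 0.5 N or contact force between any of the arm, the fingers and tin above 0.5 N).
It fails at once if the jar, the cup or the tin is lifted, tipped, or slides about 15 mm or more from its place on the carousel (angle between any of jar, cup, tin's own z axis and vertical above 0.3 rad or height (world z) of any of jar, cup, tin above 0.047 m or height (world z) of any of jar, cup, tin below 0.022 m or horizontal distance between any of jar, cup, tin and carousel below 0.053 m or horizontal distance between any of jar, cup, tin and carousel above 0.083 m or horizontal distance between jar and cup above 0.133 m or horizontal distance between jar and cup below 0.103 m or horizontal distance between any of jar, cup and tin above 0.133 m or horizontal distance between any of jar, cup and tin below 0.103 m).
It fails at once if the carousel is spun fast (over 2.5 rad/s) (angular speed of carousel above 2.5 rad/s).
It fails at once if a bystander on the desk is moved more than 15 mm (distance of any of coaster, stylus, pad_a, pad_b, case from where it was at the start of the episode above 0.015 m).
It also fails if it takes over 72 s, if anything falls off the work surface, if the arm or the gripper's body presses on something with over 40 N, if the wrist force passes 120 N, or if a joint passes its speed limit or range.

## Working session

There is one attempt and no reset: what is moved stays moved. The work goes in short steps, Python scripts to look and compute and a tool call to move; the robot and the scene stay as the last step left them, time stands still between calls to the robot, and variables do not carry over. Pictures are saved under pics/ and viewed, and the job is handed in when it is done.

Besides the shell and the picture viewer there is one more tool, called as a command line: name --pt "numbers of a row" for each row, then --argument value for the rest. jog_arm: Moves the arm, as the interface text tells. Its arguments: {"type":"object","properties":{"rows":{"type":"array"},"gripper":{"type":"number"}},"required":["rows"]}

```bash
mkdir -p pics; ls; python3 - <<'E'
from bench import ctrl, eyes, look_for, masks_of
import cv2,numpy as np
print(ctrl.read_state(), ctrl.hold_point_z)
for n in ["scene","side"]:
    p,d=eyes.grab_frame(n); cv2.imwrite(f"pics/{n}0.png",p[:,:,::-1])
    for l in ["carousel","fin","jar","cup","tin","base","paddle"]:
        print(n,l,[(round(r["score"],2),np.round(r["location"],3).tolist()) for r in look_for(n,l)][:7])
E
```

```text
pics
{'time_s': 0.0, 'joint_positions': array([-1.25120888,  0.69002554, -0.19449657,  1.56638804,  0.15730889,
        0.90249838, -0.21509216]), 'qd': array([ 2.44681637e-04,  1.09862608e-03, -4.80508155e-05, -7.83137467e-04,
        5.14718571e-04,  2.36781191e-04,  1.99687872e-03]), 'joint_torque': array([-2.65293675e-04, -5.39628410e+01, -1.26699742e+00, -1.58544713e+01,
        8.99181672e-03,  9.61970160e-03, -6.91175416e-06]), 'tool_pos': array([0.17606651, 0.59898293, 0.23044596]), 'tcp_rot': array([-1.33222238, -0.99519208,  0.99759434]), 'force': array([ 0.52085764,  0.28719036, -0.56925475]), 'wrist_torque': array([ 0.0153647 , -0.02942559, -0.06066884]), 'gripper_width': 0.08576884244330028} 0.0187
scene carousel [(0.84, [0.605, -0.009, 0.034]), (0.65, [0.634, -0.056, 0.069]), (0.49, [0.399, 0.039, 0.008])]
scene fin [(0.69, [0.403, 0.045, 0.007])]
scene jar [(0.97, [0.59, 0.048, 0.068]), (0.67, [0.39, 0.243, 0.04])]
scene cup [(0.8, [0.633, -0.058, 0.072])]
scene tin [(0.67, [0.514, -0.039, 0.063]), (0.55, [0.702, 0.155, 0.021])]
scene base [(0.67, [0.394, 0.042, 0.008])]
scene paddle [(0.88, [0.612, -0.013, 0.033]), (0.38, [0.508, 0.237, 0.006])]
side carousel [(0.98, [0.554, -0.04, 0.034]), (0.5, [0.615, -0.065, 0.062])]
side fin [(0.91, [0.402, 0.031, 0.006])]
side jar [(0.92, [0.376, 0.24, 0.038]), (0.76, [0.571, 0.036, 0.073])]
side cup [(0.93, [0.618, -0.064, 0.062]), (0.59, [0.701, 0.224, 0.018])]
side tin [(0.89, [0.501, -0.051, 0.065])]
side base [(0.68, [0.402, 0.038, 0.008]), (0.19, [0.556, -0.04, 0.034])]
side paddle [(0.59, [0.56, -0.039, 0.035]), (0.31, [0.694, 0.148, 0.018])]
```

View pics/scene0.png

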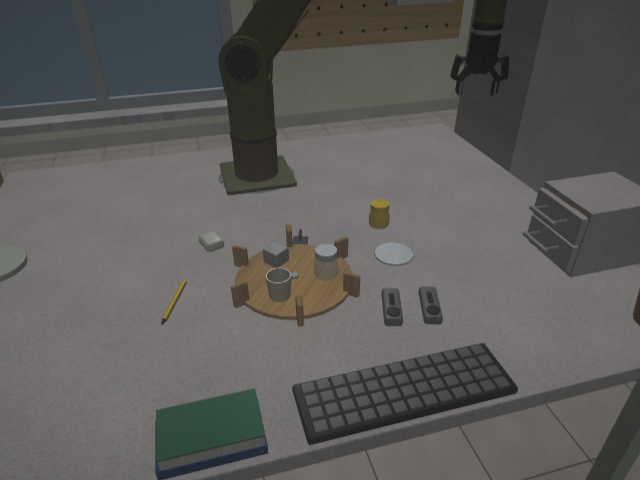

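View pics/side0.png

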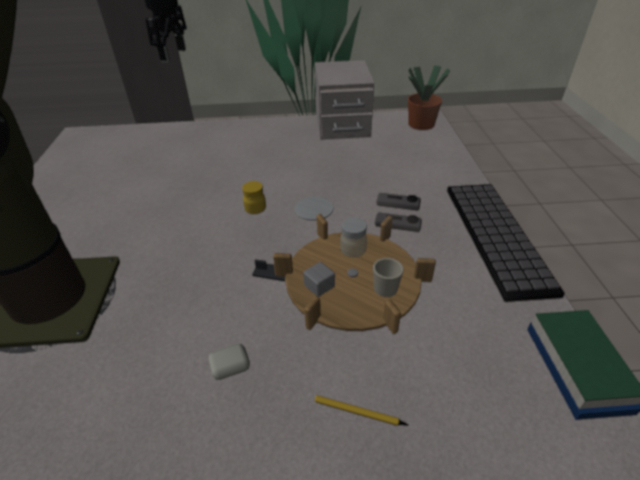

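```bash
cat > h.py <<'E'
from bench import ctrl, eyes, look_for, masks_of
import cv2,numpy as np
from scipy.optimize import least_squares
from scipy.spatial.transform import Rotation as Ro
def cloud(n):
    p,d=eyes.grab_frame(n); c=eyes.camera_params(n)
    K,R,t=c["intrinsics"],np.array(c["R"]),np.array(c["t"])
    v,u=np.mgrid[:480,:640]
    q=np.stack([(u-K[0][2])/K[0][0]*d,(v-K[1][2])/K[1][1]*d,d],-1)
    return p,d,(q-t)@R
def wood(p):
    h=cv2.cvtColor(p,cv2.COLOR_RGB2HSV)
    return (h[...,0]>8)&(h[...,0]<22)&(h[...,1]>90)
E
python3 - <<'E'
from h import *
for n in ["scene","side"]:
    p,d,X=cloud(n)
    ok=(d>0)&(np.hypot(X[...,0]-.57,X[...,1])<.22)
    w=wood(p)&ok
    disc=X[w&(X[...,2]>.02)&(X[...,2]<.042)]
    print(n,len(disc),np.median(disc[:,2]))
    (c,r)=cv2.minEnclosingCircle(disc[:,:2].astype(np.float32)); print("enc",c,r)
    m=(w&(X[...,2]>.05)).astype(np.uint8)
    nl,lab,st,ce=cv2.connectedComponentsWithStats(m)
    P=[]
    for i in range(1,nl):
        if st[i,4]<15: continue
        q=X[lab==i]; top=q[q[:,2]>.060]; print(ce[i].round(),st[i,4],q[:,:2].mean(0).round(4),q[:,2].max().round(4),top[:,:2].mean(0).round(4) if len(top) else None); P.append(q[:,:2].mean(0))
    for l in ["jar","cup","tin","fin","base"]:
        for r in masks_of(n,l)[:2]:
            k=r["mask"]&(d>0); q=X[k]
            if len(q)<5: continue
            z=np.percentile(q[:,2],97); t=q[q[:,2]>z-.006]
            (c,rr)=cv2.minEnclosingCircle(t[:,:2].astype(np.float32))
            print(l,round(r["score"],2),k.sum(),"ztop",z.round(4),"mean",t.mean(0).round(4),"enc",np.round(c,4),round(rr,4))
            if l in("fin","base"):
                f=q[q[:,2]>.018]; print("   high pts",len(f),f.mean(0).round(4) if len(f) else 0)
E
```

```text
scene 4057 0.03237864251551012
enc (0.5690637826919556, -0.011636784300208092) 0.12401335686445236
[288. 228.] 22 [0.442  0.0056] 0.0766 [0.442  0.0056]
[351. 274.] 29 [0.6445 0.0863] 0.0775 [0.6445 0.0863]
[239. 283.] 42 [ 0.613  -0.1296] 0.0794 [ 0.613  -0.1296]
[299. 300.] 68 [ 0.6929 -0.031 ] 0.0771 [ 0.6929 -0.031 ]
jar 0.91 587 ztop 0.0634 mean [0.3757 0.2531 0.062 ] enc [0.3719 0.2529] 0.0255
jar 0.79 778 ztop 0.0958 mean [0.5787 0.0535 0.094 ] enc [0.5767 0.0533] 0.0244
cup 0.75 752 ztop 0.085 mean [ 0.6202 -0.0561  0.0829] enc [ 0.6189 -0.0546] 0.0275
tin 0.93 513 ztop 0.0698 mean [ 0.5069 -0.0379  0.0679] enc [ 0.5364 -0.0442] 0.0597
tin 0.46 251 ztop 0.0124 mean [ 0.5461 -0.2628  0.0099] enc [ 0.5443 -0.2629] 0.0634
side 7376 0.032457827144866065
enc (0.5627373456954956, -0.017996303737163544) 0.14244212210178375
[322. 224.] 126 [0.5163 0.098 ] 0.0771 [0.5164 0.099 ]
[385. 226.] 94 [0.6388 0.0789] 0.078 [0.6388 0.0798]
[283. 260.] 222 [0.4383 0.0009] 0.0771 [0.4385 0.0012]
[424. 265.] 234 [ 0.6882 -0.0351] 0.0777 [ 0.6886 -0.0349]
[312. 308.] 253 [ 0.4849 -0.118 ] 0.0769 [ 0.4847 -0.1173]
[392. 312.] 269 [ 0.6101 -0.1358] 0.0769 [ 0.6104 -0.1351]
jar 0.84 903 ztop 0.0955 mean [0.573  0.0513 0.094 ] enc [0.5732 0.0534] 0.0238
jar 0.71 641 ztop 0.0635 mean [0.3709 0.2503 0.0619] enc [0.3726 0.2521] 0.0251
cup 0.65 1007 ztop 0.0849 mean [ 0.6171 -0.0553  0.0829] enc [ 0.617  -0.0542] 0.0278
tin 0.96 788 ztop 0.0696 mean [ 0.5008 -0.0412  0.0678] enc [ 0.5008 -0.0387] 0.0273
fin 0.77 436 ztop 0.03 mean [0.3969 0.0342 0.0284] enc [0.4063 0.0246] 0.035
   high pts 84 [0.3953 0.0359 0.026 ]
base 0.78 401 ztop 0.0305 mean [0.3938 0.0374 0.0288] enc [0.4017 0.025 ] 0.0314
   high pts 79 [0.3932 0.0381 0.0261]
```

```bash
cat >> h.py <<'E'
def rel(target, yaw=None):
    """print tool-frame shift to a world target, and rotation vec for yaw (deg; world heading of tool x), tool y down"""
    s=ctrl.read_state(); R=Ro.from_rotvec(s["tcp_rot"]).as_matrix()
    d=R.T@(np.array(target)-s["tool_pos"])
    if yaw is None: rv=np.zeros(3)
    else:
        a=np.radians(yaw); x=np.array([np.cos(a),np.sin(a),0]); y=np.array([0,0,-1.]); T=np.stack([x,y,np.cross(x,y)],1)
        rv=Ro.from_matrix(R.T@T).as_rotvec()
    print("pos",s["tool_pos"].round(4),"t",s["time_s"],"shift",d.round(4),"rv",rv.round(3),"F",s["force"].round(1)); return d,rv
E
python3 - <<'E'
from h import *
s=ctrl.read_state(); print(Ro.from_rotvec(s["tcp_rot"]).as_matrix().round(3))
for y in (0,90,180,-90,20,-20,40,-40,-140,140):
    rel([.553,.119,.2],y)
p,d,X=cloud("side")
for ax in [(.565,-.0145)]:
    r=np.hypot(X[...,0]-ax[0],X[...,1]-ax[1])
    k=(d>0)&(r>.15)&(r<.21)&(X[...,2]>.005)&(X[...,2]<.036)&(X[...,0]<.45)
    tong=X[k&(X[...,2]<.014)]; fin=X[k&(X[...,2]>.022)]
    for q in(tong,fin):
        m=q.mean(0); print(len(q),m.round(4),np.degrees(np.arctan2(m[1]-ax[1],m[0]-ax[0])).round(1),np.hypot(*(m[:2]-ax)).round(3), q.min(0).round(3),q.max(0).round(3))
cv2.imwrite("pics/crop.png",cv2.resize(p[180:340,230:450],(880,640),interpolation=cv2.INTER_CUBIC)[:600,:800,::-1])
E
```

```text
[[ 0.282 -0.    -0.959]
 [ 0.959  0.     0.282]
 [ 0.    -1.     0.   ]]
pos [0.1762 0.5997 0.2313] t 1.4 shift [-0.355   0.0313 -0.497 ] rv [-0.     1.285  0.   ] F [-0.1  1.  -0.2]
pos [0.1762 0.5997 0.2313] t 1.4 shift [-0.355   0.0313 -0.497 ] rv [-0.    -0.286  0.   ] F [-0.1  1.  -0.2]
pos [0.1762 0.5997 0.2313] t 1.4 shift [-0.355   0.0313 -0.497 ] rv [ 0.    -1.857  0.   ] F [-0.1  1.  -0.2]
pos [0.1762 0.5997 0.2313] t 1.4 shift [-0.355   0.0313 -0.497 ] rv [-0.     2.856 -0.   ] F [-0.1  1.  -0.2]
pos [0.1762 0.5997 0.2313] t 1.4 shift [-0.355   0.0313 -0.497 ] rv [-0.     0.936  0.   ] F [-0.1  1.  -0.2]
pos [0.1762 0.5997 0.2313] t 1.4 shift [-0.355   0.0313 -0.497 ] rv [-0.     1.634  0.   ] F [-0.1  1.  -0.2]
pos [0.1762 0.5997 0.2313] t 1.4 shift [-0.355   0.0313 -0.497 ] rv [-0.     0.587  0.   ] F [-0.1  1.  -0.2]
pos [0.1762 0.5997 0.2313] t 1.4 shift [-0.355   0.0313 -0.497 ] rv [-0.     1.983  0.   ] F [-0.1  1.  -0.2]
pos [0.1762 0.5997 0.2313] t 1.4 shift [-0.355   0.0313 -0.497 ] rv [ 0.    -2.555  0.   ] F [-0.1  1.  -0.2]
pos [0.1762 0.5997 0.2313] t 1.4 shift [-0.355   0.0313 -0.497 ] rv [ 0.    -1.158  0.   ] F [-0.1  1.  -0.2]
232 [0.3994 0.0331 0.0085] 164.0 0.172 [0.375 0.015 0.005] [0.418 0.055 0.014]
56 [0.3914 0.0407 0.0274] 162.4 0.182 [0.38  0.036 0.022] [0.403 0.048 0.032]
```

View pics/crop.png

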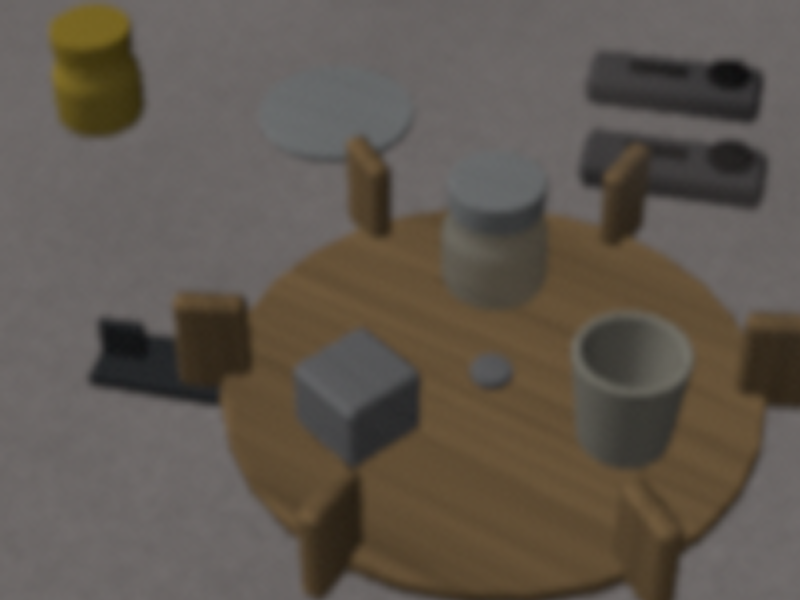

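jog_arm --pt "-0.028 0 -0.041 0 0 0" --pt "-0.056 0 -0.082 0 0 0" --pt "-0.085 0 -0.124 0 0 0" --pt "-0.115 0 -0.168 0 0 0" --pt "-0.144 0 -0.21 0 0 0" --gripper 1

```text
time_s: 2.08
tool_pos: [0.3383, 0.401, 0.2315]
tcp_rot: [-1.331, -0.997, 0.995]
force: [0.9, 0.0, 0.5]
gripper_width: 0.0006
```

jog_arm --pt "-0.028 0 -0.041 0 0 0" --pt "-0.056 0 -0.082 0 0 0" --pt "-0.085 0 -0.124 0 0 0" --pt "-0.115 0 -0.168 0 0 0" --pt "-0.144 0 -0.21 0 0 0"

```text
time_s: 2.7
tool_pos: [0.5003, 0.2021, 0.2317]
tcp_rot: [-1.331, -0.997, 0.995]
force: [0.0, 1.8, 0.0]
gripper_width: 0.0003
```

```bash
python3 -c "
from h import *
rel([.570,.1235,.2],15)"
```

```text
pos [0.5003 0.2021 0.2317] t 2.7 shift [-0.0558  0.0318 -0.089 ] rv [0.000e+00 1.023e+00 1.000e-03] F [0.  1.8 0. ]
```

jog_arm --pt "-0.012 0 -0.02 0 0.17 0" --pt "-0.024 0 -0.04 0 0.34 0" --pt "-0.035 0.01 -0.056 0 0.51 0" --pt "-0.046 0.02 -0.073 0 0.68 0" --pt "-0.056 0.03 -0.089 0 0.85 0"

```text
time_s: 3.32
tool_pos: [0.5705, 0.1227, 0.2016]
tcp_rot: [-1.544, -0.338, 0.335]
force: [-0.3, 0.3, 0.2]
gripper_width: 0.0002
```

```bash
python3 -c "
from h import *
rel([.570,.1235,.15],15)
for n in ['wrist','side']:
    p,d=eyes.grab_frame(n); cv2.imwrite('pics/a_%s.png'%n,p[:,:,::-1])"
```

```text
pos [0.5705 0.1227 0.2016] t 3.325 shift [-0.0002  0.0516  0.0009] rv [-0.     0.167  0.002] F [-0.3  0.3  0.2]
```

View pics/a_wrist.png

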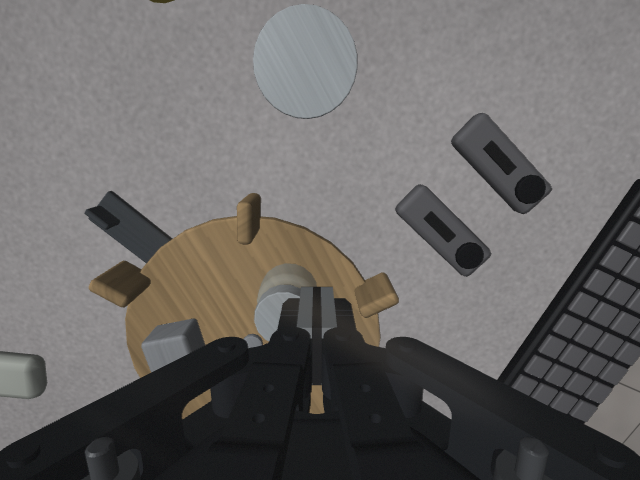

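View pics/a_side.png

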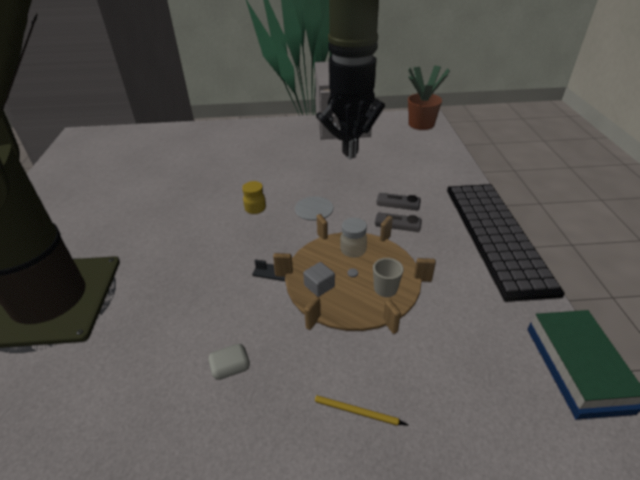

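jog_arm --pt "0 0.03 0.001 0 0.08 0" --pt "0 0.06 0.001 0 0.167 0" --pt "0 0.09 0.001 0 0.167 0" --pt "0 0.12 0.001 0 0.167 0" --pt "0 0.147 0.001 0 0.167 0"

```text
time_s: 4.05
tool_pos: [0.5699, 0.123, 0.0533]
tcp_rot: [-1.561, -0.211, 0.21]
force: [0.3, 0.5, -1.0]
gripper_width: 0.0001
```

```bash
cat >> h.py <<'E'
AX=np.array([.565,-.0145])
def arc(angs, r=.138, z=.055, yaws=None):
    s=ctrl.read_state(); q=s["tool_pos"][:2]-AX
    print("now ang",np.degrees(np.arctan2(q[1],q[0])).round(1),"r",np.hypot(*q).round(4))
    for i,a in enumerate(angs):
        t=np.radians(a); rel([AX[0]+r*np.cos(t),AX[1]+r*np.sin(t),z],None if yaws is None else yaws[i])
E
python3 -c "
from h import *
a=np.linspace(90.5,103,5); arc(a,yaws=[15]*5)"
```

```text
now ang 87.9 r 0.1376
pos [0.5699 0.123  0.0533] t 4.05 shift [-0.0058 -0.0017  0.0021] rv [0.    0.007 0.   ] F [ 0.3  0.5 -1. ]
pos [0.5699 0.123  0.0533] t 4.05 shift [-0.0131 -0.0017  0.0038] rv [0.    0.007 0.   ] F [ 0.3  0.5 -1. ]
pos [0.5699 0.123  0.0533] t 4.05 shift [-0.0205 -0.0017  0.0052] rv [0.    0.007 0.   ] F [ 0.3  0.5 -1. ]
pos [0.5699 0.123  0.0533] t 4.05 shift [-0.028  -0.0017  0.0061] rv [0.    0.007 0.   ] F [ 0.3  0.5 -1. ]
pos [0.5699 0.123  0.0533] t 4.05 shift [-0.0355 -0.0017  0.0066] rv [0.    0.007 0.   ] F [ 0.3  0.5 -1. ]
```

jog_arm --pt "-0.006 -0.001 0.002 0 0 0" --pt "-0.013 -0.002 0.004 0 0 0" --pt "-0.02 -0.002 0.005 0 0 0" --pt "-0.026 -0.002 0.006 0 0 0" --pt "-0.032 -0.002 0.006 0 0 0"

```text
time_s: 4.68
tool_pos: [0.5373, 0.1203, 0.0558]
tcp_rot: [-1.561, -0.212, 0.21]
force: [0.1, -0.0, 0.4]
gripper_width: -0.0004
```

```bash
python3 -c "
from h import *
p,d=eyes.grab_frame('side'); cv2.imwrite('pics/b.png',cv2.resize(p[130:330,230:450],(660,600))[:,:,::-1])
arc(np.array([104,107,110.5,114,117.5]),yaws=[17,20,24,27,30])"
```

```text
now ang 102.1 r 0.1374
pos [0.5361 0.1199 0.0556] t 4.725 shift [-0.0045  0.0006  0.0008] rv [ 0.    -0.028 -0.001] F [-0.4 -1.3 -0.4]
pos [0.5361 0.1199 0.0556] t 4.725 shift [-0.0117  0.0006  0.0007] rv [ 0.    -0.081 -0.001] F [-0.4 -1.3 -0.4]
pos [0.5361 0.1199 0.0556] t 4.725 shift [-0.0201  0.0006  0.0003] rv [ 0.    -0.15  -0.001] F [-0.4 -1.3 -0.4]
pos [0.5361 0.1199 0.0556] t 4.725 shift [-0.0285  0.0006 -0.0008] rv [ 0.    -0.203 -0.001] F [-0.4 -1.3 -0.4]
pos [0.5361 0.1199 0.0556] t 4.725 shift [-0.0368  0.0006 -0.0023] rv [ 0.    -0.255 -0.001] F [-0.4 -1.3 -0.4]
```

View pics/b.png

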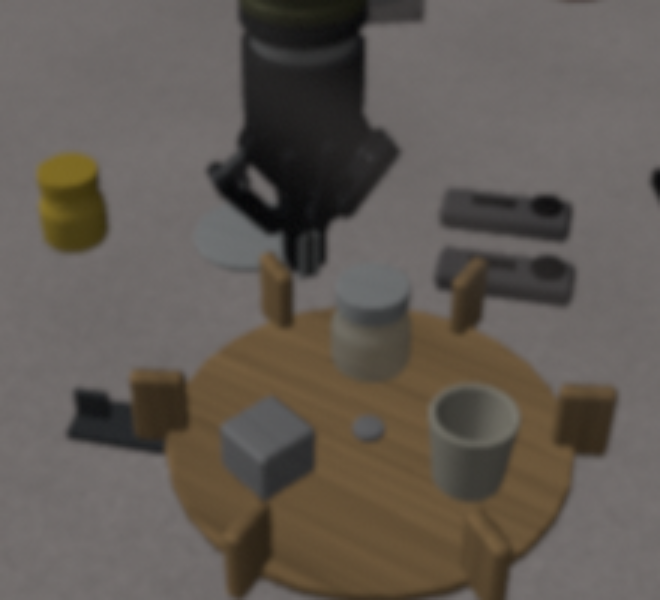

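jog_arm --pt "-0.005 0.003 0.001 0 -0.03 0" --pt "-0.011 0.006 0.001 0 -0.07 0" --pt "-0.017 0.006 0 0 -0.12 0" --pt "-0.024 0.006 0 0 -0.17 0" --pt "-0.031 0.006 -0.001 0 -0.22 0"

```text
time_s: 5.35
tool_pos: [0.5061, 0.1104, 0.0496]
tcp_rot: [-1.537, -0.385, 0.386]
force: [1.6, -0.7, -0.7]
gripper_width: 0.0001
```

```bash
cat >> h.py <<'E'
def jarang():
    p,d,X=cloud('side')
    out=[]
    r=np.hypot(X[...,0]-AX[0],X[...,1]-AX[1])
    for m in masks_of('side','jar')[:3]:
        k=m["mask"]&(d>0)&(r<.1); q=X[k]
        if len(q)<50: continue
        z=np.percentile(q[:,2],97); t=q[q[:,2]>z-.005]
        (c,rr)=cv2.minEnclosingCircle(t[:,:2].astype(np.float32)); c=np.array(c)-AX
        print("jar",round(m["score"],2),z.round(3),"rr",round(rr,4),"ang",np.degrees(np.arctan2(c[1],c[0])).round(1),"r",np.hypot(*c).round(3))
    return p
E
python3 -c "
from h import *
p=jarang(); cv2.imwrite('pics/c.png',cv2.resize(p[130:330,230:450],(660,600))[:,:,::-1])
a=np.degrees(np.arctan2(*(ctrl.read_state()['tool_pos'][:2]-AX)[::-1]))
arc(a+np.array([3.5,7,10.5,14,17.5]),z=.05,yaws=a+np.array([3.5,7,10.5,14,17.5])-87)"
```

```text
jar 0.66 0.096 rr 0.0251 ang 94.7 r 0.069
now ang 115.8 r 0.138
pos [0.5049 0.1098 0.0495] t 5.45 shift [-0.0084 -0.0004  0.    ] rv [-0.    -0.074 -0.003] F [ 0.6 -0.5 -0.7]
pos [0.5049 0.1098 0.0495] t 5.45 shift [-0.0168 -0.0004 -0.0004] rv [-0.    -0.135 -0.003] F [ 0.6 -0.5 -0.7]
pos [0.5049 0.1098 0.0495] t 5.45 shift [-0.0252 -0.0004 -0.0014] rv [-0.    -0.196 -0.003] F [ 0.6 -0.5 -0.7]
pos [0.5049 0.1098 0.0495] t 5.45 shift [-0.0335 -0.0004 -0.0028] rv [-0.    -0.257 -0.003] F [ 0.6 -0.5 -0.7]
pos [0.5049 0.1098 0.0495] t 5.45 shift [-0.0417 -0.0003 -0.0048] rv [-0.001 -0.318 -0.003] F [ 0.6 -0.5 -0.7]
```

View pics/c.png

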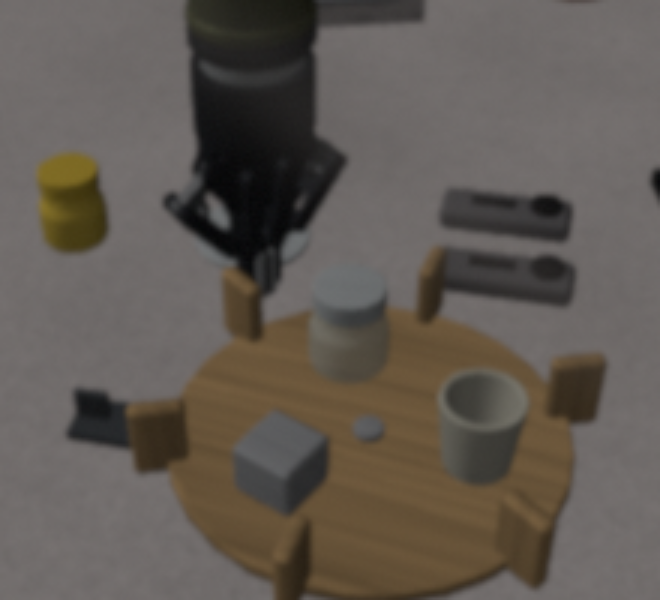

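jog_arm --pt "-0.008 0 0 0 -0.07 0" --pt "-0.017 0 0 0 -0.135 0" --pt "-0.025 0 -0.001 0 -0.196 0" --pt "-0.033 0 -0.003 0 -0.257 0" --pt "-0.041 0 -0.005 0 -0.318 0"

```text
time_s: 6.08
tool_pos: [0.4705, 0.0859, 0.0497]
tcp_rot: [-1.476, -0.631, 0.637]
force: [-0.6, 0.3, -0.0]
gripper_width: 0.0001
```

```bash
python3 -c "
from h import *
p=jarang()
a=np.degrees(np.arctan2(*(ctrl.read_state()['tool_pos'][:2]-AX)[::-1]))
arc(a+np.array([3.5,7,10.5,14,17.5]),z=.05,yaws=a+np.array([3.5,7,10.5,14,17.5])-87)"
```

```text
jar 0.69 0.095 rr 0.0239 ang 112.1 r 0.069
now ang 133.9 r 0.1376
pos [0.4697 0.0847 0.0496] t 6.175 shift [-0.0084 -0.0003  0.0005] rv [-0.002 -0.071 -0.006] F [-1.3  0.5  1. ]
pos [0.4697 0.0847 0.0496] t 6.175 shift [-0.0168 -0.0003  0.0001] rv [-0.002 -0.132 -0.006] F [-1.3  0.5  1. ]
pos [0.4697 0.0847 0.0496] t 6.175 shift [-0.0252 -0.0002 -0.0008] rv [-0.002 -0.193 -0.006] F [-1.3  0.5  1. ]
pos [0.4697 0.0847 0.0496] t 6.175 shift [-0.0335 -0.0002 -0.0022] rv [-0.002 -0.254 -0.006] F [-1.3  0.5  1. ]
pos [0.4697 0.0847 0.0496] t 6.175 shift [-0.0417 -0.0001 -0.0042] rv [-0.003 -0.315 -0.005] F [-1.3  0.5  1. ]
```

jog_arm --pt "-0.008 0 0 0 -0.07 0" --pt "-0.017 0 0 0 -0.132 0" --pt "-0.025 0 -0.001 0 -0.193 0" --pt "-0.033 0 -0.002 0 -0.254 0" --pt "-0.041 0 -0.004 0 -0.315 0"

```text
time_s: 6.8
tool_pos: [0.444, 0.0519, 0.0499]
tcp_rot: [-1.387, -0.872, 0.881]
force: [0.4, 1.3, -0.6]
gripper_width: -0.0002
```

```bash
python3 -c "
from h import *
p=jarang(); cv2.imwrite('pics/d.png',cv2.resize(p[130:330,230:450],(660,600))[:,:,::-1])
a=np.degrees(np.arctan2(*(ctrl.read_state()['tool_pos'][:2]-AX)[::-1]))
arc(a+np.array([3.5,7,10.5,14,17.5]),z=.05,yaws=a+np.array([3.5,7,10.5,14,17.5])-87)"
```

```text
jar 0.73 0.096 rr 0.0237 ang 130.0 r 0.069
now ang 151.8 r 0.1383
pos [0.4431 0.0508 0.0498] t 6.9 shift [-0.0084 -0.0001 -0.0002] rv [-0.005 -0.069 -0.007] F [-1.  -0.5 -0.4]
pos [0.4431 0.0508 0.0498] t 6.9 shift [-0.0169 -0.0001 -0.0006] rv [-0.005 -0.13  -0.007] F [-1.  -0.5 -0.4]
pos [0.4431 0.0508 0.0498] t 6.9 shift [-0.0252  0.     -0.0015] rv [-0.005 -0.191 -0.007] F [-1.  -0.5 -0.4]
pos [0.4431 0.0508 0.0498] t 6.9 shift [-0.0335  0.0001 -0.003 ] rv [-0.005 -0.252 -0.007] F [-1.  -0.5 -0.4]
pos [0.4431 0.0508 0.0498] t 6.9 shift [-0.0418  0.0001 -0.0049] rv [-0.006 -0.313 -0.006] F [-1.  -0.5 -0.4]
```

View pics/d.png

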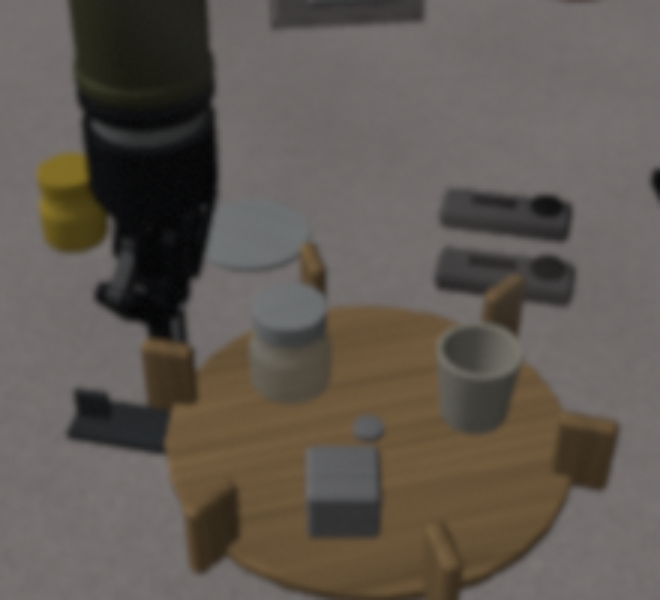

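jog_arm --pt "-0.008 0 0 0 -0.07 0" --pt "-0.017 0 0 0 -0.13 0" --pt "-0.025 0 -0.001 0 -0.19 0" --pt "-0.033 0 -0.003 0 -0.25 0" --pt "-0.04 0 -0.005 0 -0.31 0"

```text
time_s: 7.52
tool_pos: [0.4295, 0.0126, 0.05]
tcp_rot: [-1.268, -1.101, 1.116]
force: [-0.3, 1.5, 0.1]
gripper_width: -0.0002
```

```bash
python3 -c "
from h import *
p=jarang(); 
arc(np.array([173.5,177,179.5,182,183.5]),z=.05,yaws=np.array([173.5,177,179.5,182,183.5])-87)"
```

```text
jar 0.96 0.095 rr 0.0246 ang 147.0 r 0.069
now ang 169.0 r 0.138
pos [0.4296 0.0117 0.0501] t 7.625 shift [-0.0107  0.0001  0.0002] rv [-0.008 -0.078 -0.006] F [ 0.5 -0.6  0.2]
pos [0.4296 0.0117 0.0501] t 7.625 shift [-0.0191  0.0002 -0.0003] rv [-0.008 -0.139 -0.006] F [ 0.5 -0.6  0.2]
pos [0.4296 0.0117 0.0501] t 7.625 shift [-0.0251  0.0002 -0.0009] rv [-0.008 -0.182 -0.006] F [ 0.5 -0.6  0.2]
pos [0.4296 0.0117 0.0501] t 7.625 shift [-0.0311  0.0003 -0.0018] rv [-0.008 -0.226 -0.006] F [ 0.5 -0.6  0.2]
pos [0.4296 0.0117 0.0501] t 7.625 shift [-0.0346  0.0003 -0.0025] rv [-0.008 -0.252 -0.006] F [ 0.5 -0.6  0.2]
```

jog_arm --pt "-0.008 0 0 0 -0.06 0" --pt "-0.016 0 0 0 -0.12 0" --pt "-0.023 0 -0.001 0 -0.17 0" --pt "-0.028 0 -0.002 0 -0.2 0" --pt "-0.031 0 -0.002 0 -0.22 0"

```text
time_s: 8.25
tool_pos: [0.4275, -0.0194, 0.0502]
tcp_rot: [-1.167, -1.261, 1.277]
force: [-0.1, 1.3, -0.1]
gripper_width: -0.0003
```

```bash
python3 -c "
from h import *
p=jarang(); cv2.imwrite('pics/e.png',cv2.resize(p[130:330,230:450],(660,600))[:,:,::-1])
p=jarang()
arc(np.array([184,182,176]),z=.05)"
```

```text
jar 0.73 0.096 rr 0.0242 ang 160.5 r 0.068
jar 0.67 0.096 rr 0.0245 ang 160.4 r 0.07
now ang -177.9 r 0.1379
pos [ 0.4271 -0.0194  0.0503] t 8.45 shift [-0.0047  0.0003  0.0002] rv [0. 0. 0.] F [-0.   0.2  0.2]
pos [ 0.4271 -0.0194  0.0503] t 8.45 shift [0.0001 0.0002 0.0001] rv [0. 0. 0.] F [-0.   0.2  0.2]
pos [ 0.4271 -0.0194  0.0503] t 8.45 shift [ 0.0145  0.0002 -0.0014] rv [0. 0. 0.] F [-0.   0.2  0.2]
```

View pics/e.png

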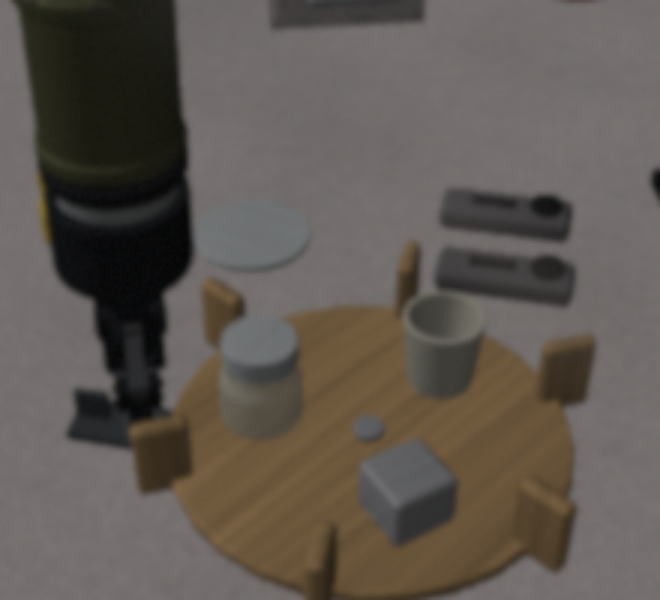

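jog_arm --pt "-0.002 0 0 0 0 0" --pt "-0.004 0 0 0 -0.01 0" --pt "-0.006 0 0 0 -0.02 0" --pt "-0.006 0 0 0 -0.02 0"

```text
time_s: 8.95
tool_pos: [0.4276, -0.0258, 0.0503]
tcp_rot: [-1.158, -1.273, 1.291]
force: [0.3, 0.3, 0.3]
gripper_width: -0.0003
```

jog_arm --pt "0.007 0 0 0 0 0" --pt "0.014 0 -0.001 0 0 0" --pt "0.018 -0.02 -0.002 0 0 0" --pt "0.018 -0.06 -0.002 0 0 0" --pt "0.018 -0.11 -0.002 0 0 0"

```text
time_s: 9.57
tool_pos: [0.4279, -0.0064, 0.161]
tcp_rot: [-1.155, -1.272, 1.293]
force: [1.1, -0.5, -1.0]
gripper_width: -0.0002
```

```bash
python3 -c "
from h import *
arc([180],z=.2)
jarang();p=jarang(); cv2.imwrite('pics/f.png',cv2.resize(p[130:330,230:450],(660,600))[:,:,::-1])
p,d=eyes.grab_frame('wrist'); cv2.imwrite('pics/fw.png',p[:,:,::-1])
p,d=eyes.grab_frame('scene'); cv2.imwrite('pics/fs.png',cv2.resize(p[180:340,200:420],(800,582))[:,:,::-1])
"
```

```text
now ang 176.6 r 0.1373
pos [ 0.4279 -0.0064  0.161 ] t 9.575 shift [-0.0081 -0.039   0.0022] rv [0. 0. 0.] F [ 1.1 -0.5 -1. ]
jar 0.87 0.095 rr 0.0238 ang 163.7 r 0.07
jar 0.67 0.096 rr 0.0243 ang 163.0 r 0.07
```

View pics/f.png

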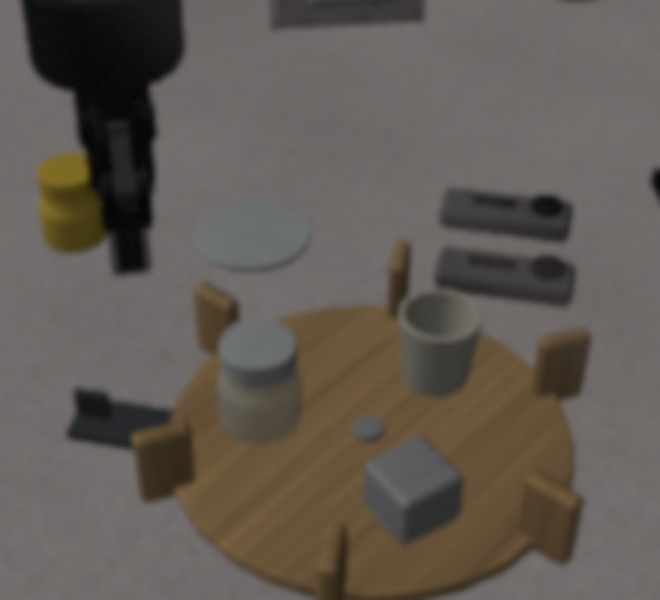

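View pics/fw.png

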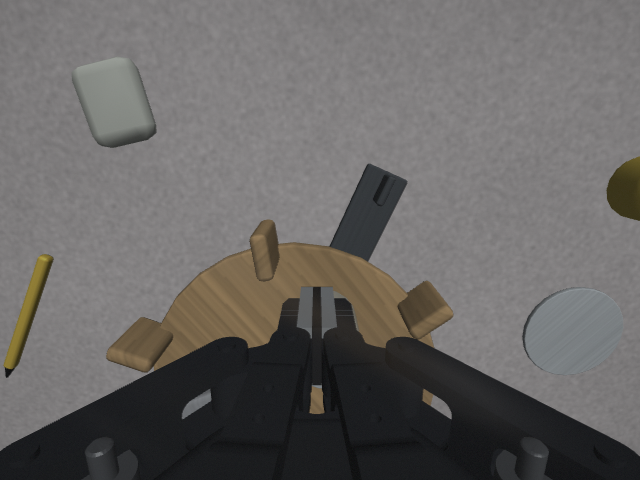

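View pics/fs.png

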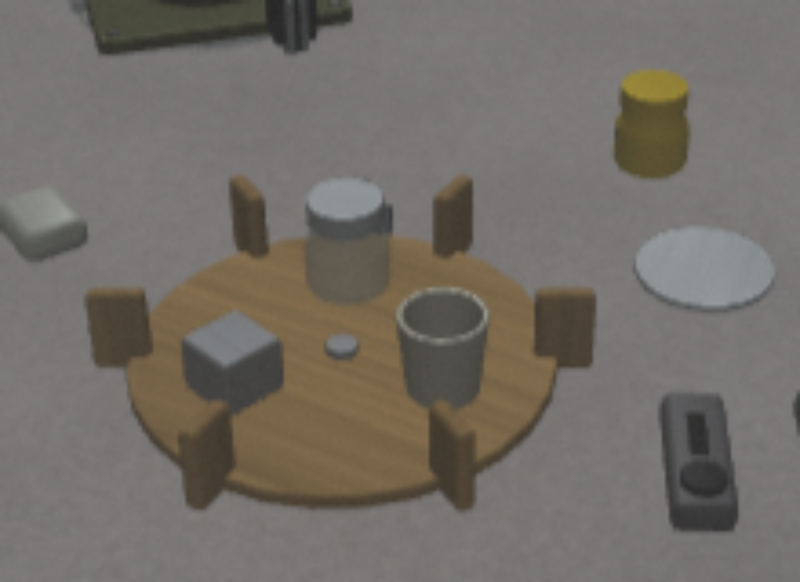

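```bash
python3 -c "
from h import *
p,d,X=cloud('wrist')
z=X[...,2]
def comp(m,name):
    nl,lab,st,ce=cv2.connectedComponentsWithStats(m.astype(np.uint8)); 
    for i in range(1,nl):
        if st[i,4]>60:
            q=X[lab==i]; c,(w,h),a=cv2.minAreaRect(q[:,:2].astype(np.float32)); v=np.array(c)-AX
            print(name,ce[i].round(),st[i,4],q.mean(0).round(4),np.round(c,4),round(w,3),round(h,3),'ang',np.degrees(np.arctan2(v[1],v[0])).round(1),np.hypot(*v).round(3))
k=(d>0)
comp(k&wood(p)&(z>.070)&(z<.082),'pad'); 
r=np.hypot(X[...,0]-AX[0],X[...,1]-AX[1])
comp(k&(r>.15)&(r<.21)&(z>.026)&(z<.036),'fin')
comp(k&(r>.14)&(r<.21)&(z>.004)&(z<.014),'tongue')
# disc circle
q=X[k&wood(p)&(abs(z-.032)<.005)]; h=q[:,:2]; ring=h[np.hypot(*(h-AX).T)>.05]
ang=np.degrees(np.arctan2(*(ring-AX).T[::-1]))
E=[ring[(ang//3)==b][np.argmax(np.hypot(*(ring[(ang//3)==b]-AX).T))] for b in np.unique(ang//3)]
E=np.array(E); E=E[(np.hypot(*(E-AX).T)>.115)]
s=least_squares(lambda c:np.hypot(*(E-c).T)-.125,AX,loss='soft_l1',f_scale=.002); print('axis',s.x.round(4),len(E))
"
```

```text
pad [262. 257.] 694 [ 0.4366 -0.0433  0.0738] [ 0.4388 -0.0437] 0.033 0.012 ang -167.0 0.13
pad [432. 324.] 688 [0.4735 0.0782 0.0736] [0.4745 0.0785] 0.012 0.032 ang 134.2 0.13
pad [128. 361.] 681 [ 0.526  -0.135   0.0734] [ 0.527  -0.1353] 0.033 0.012 ang -107.5 0.127
fin [386. 193.] 256 [0.391  0.0413 0.0292] [0.3913 0.0414] 0.007 0.024 ang 162.2 0.182
tongue [372. 206.] 2627 [0.4058 0.0359 0.0076] [0.4054 0.037 ] 0.036 0.057 ang 162.1 0.168
axis [ 0.5642 -0.0133] 48
```

```bash
python3 -c "
from h import *
jarang(); print(ctrl.hand_in(), ctrl.read_state()['time_s'])"
```

```text
jar 0.87 0.096 rr 0.0236 ang 163.1 r 0.07
the job is handed in; nothing more can be done
the job is handed in; nothing more can be done
```

I turned the carousel about 82° counter-clockwise with the shut fingers, pushing slowly on one paddle from the outside. I then backed off, lifted the hand clear to 0.16 m and handed in at about 10 s.

- **Jar position:** the side camera put the jar at 163.0–163.7° around the carousel's axis. The two paddles either side of it, seen by the wrist camera, put it at 163.6°. The wrist camera put the fin at 162.2°. The jar is therefore about 1–1.5° off the line, roughly 2 mm against the 12 mm allowed.
- **Fin estimates:** earlier side-camera readings of the fin and its tongue ranged from 162.4 to 164.0°, so all the readings agree within about 2°.
- **Rest and loose things:** the jar angle held steady after release to within about 0.7°, about the camera noise. The jar, cup and tin still stand upright in place. The bystanders in view in the last pictures looked undisturbed, though I judged that by eye and did not measure it.
- **Contact:** wrist force stayed under about 2 N at every reading. Forces this small are close to the sensor's noise, so I take the push as shown by the carousel turning with the finger, not by the force reading. No check failed.

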